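# Harmonicas in order of length

## Robot

A 6-joint arm with a two-finger parallel gripper is mounted at the origin on the work surface. World frame = base frame: x ahead of the robot, y to its left, z up, the work surface at z = 0. Lengths are in m, angles in degrees, forces in N, time in s.
With the tool pointing down it reaches from about 0.325 to 0.85 m from the base axis. Payload 15.5 kg.
Tool frame: the origin (TCP) lies midway between the tips of the shut fingers; the grasp point (between the pads) lies 19 mm behind it; z points along the fingers, y is the line along which they close (so a half turn about z gives the same grasp; the last joint's range is limited). The gripper opens to 91 mm and grips with 3 to 60 N. Pads are 32 mm wide; open, the fingers measure 118 mm over their backs; the gripper's body (76 mm by 178 mm) begins 60 mm behind the grasp point.
Start: joints at [-5.472, 28.281, 77.091, -0, 74.628, -5.472], TCP at [0.625, 0, 0.214] pointing down, gripper open.
Joint ranges: [-166.48, 166.48], [-47.26, 123.95], [12.59, 153.08], [-70.14, 250.14], [6.76, 159.57], [-176.63, 176.63]. Speed limits (degrees/s): [108.29, 108.29, 147.25, 172.46, 172.46, 172.46].

## Interface

Orientations are given as a 3x3 rotation matrix whose columns are the frame's x, y, z axes.
In Python, from bench import ctrl gives the robot as it stands. The module is installed in compiled form; this text tells all that it offers. Calls block until the motion is done:
- ctrl.goto(position, orientation): joint-space move of the TCP to a pose.
- ctrl.move_l(position, vel=0.15, ori=None, contact_N=None): straight line of the TCP; ori=None keeps the orientation; vel is the mean speed in m/s. With contact_N (N) it stops when the force on the tool has changed by that much, and returns True; else False.
- ctrl.movej(angles): joint-space move.
- ctrl.command_gripper(opening): opening from 0.0 (shut) to 1.0 (fully open); the grip force is fixed at half the most; returns when the fingers have stopped.
- ctrl.sleep(seconds).
- ctrl.ik(position, orientation): joint angles nearest the present ones, or None.
- ctrl.read_camera(name): name is "scene" or "side" or "wrist"; returns the picture (420x560x3 uint8, blue, green, red); there is no depth.
- ctrl.camera_params(name): a dict with "fx", "fy", "cx", "cy" (pixels), "D" ([k1, k2, p1, p2, k3] as OpenCV has them; the pictures are not rectified), "pose" (4x4, takes a point from camera to world coordinates); the wrist camera has in their place "T_tool_cam" (4x4, takes a point from camera to tool coordinates, whose origin is the TCP and whose axes are the flange's). Camera axes: x right, y up, looking along -z (the intrinsics and any distortion apply to the point x, -y, -z); pixel columns grow to the right and rows downward; lengths in m; the calibration is good to about 2 mm. A picture is of the moment at which its call begins: read the wrist's pose just before it. camera_params takes no time and is no camera call.
A pose or a line that the arm cannot do raises ctrl.MotionError and nothing moves.
- ctrl.sign_off(): hands the job in; it is judged then, once.
Readings, each from a call of its own:
- ctrl.current_t(): time.
- ctrl.current_q(): joint angles.
- ctrl.current_dq(): joint speeds.
- ctrl.current_effort(): joint torques, N m.
- ctrl.current_tool_pos(): TCP position.
- ctrl.current_eef_rot(): TCP orientation.
- ctrl.current_contact_force(): force on the tool from outside, world axes, zero at the start.
- ctrl.current_wrist_torque(): the same for the moment, N m.
- ctrl.current_grip_width(): opening from 0.0 (shut) to 1.0 (fully open).
- ctrl.current_grasp_force(): force on a finger pad.
Only numpy, scipy, OpenCV 4.12 (cv2) and the standard library are available. Lean on these libraries where they do the work, as an engineer would, in place of code of your own. Each camera call takes 0.05 s, during which the arm holds its last target. There are 200 camera calls.

## Task

Line up the four harmonicas on the pine strip in order of length, the longest on the pad next to the metronome and the shortest on the pad next to the glass jar. Lay each one flat, centred on its own felt pad and pointing the same way as the pad (either end first), and let go of it. Leave the metronome and the jar standing where they are.

Things in the scene. Friction and masses are not known exactly. Their poses are not given: they have to be found in the camera images.
- harmonica_130: Harmonica lying flat on the ledge: stainless covers, black plastic between, 130 mm long, 27 mm wide, 22 mm high, a plain box shape, 60 to 130 g give or take a third. The four differ only in length: 130, 110, 90, 70 mm. Origin: centre of its underside; x along its length, y across its width, z up. Starts with its length roughly left-right, up to 0.45 rad off.
- harmonica_110: Harmonica lying flat on the ledge: stainless covers, black plastic between, 110 mm long, 27 mm wide, 22 mm high, a plain box shape, 60 to 130 g give or take a third. The four differ only in length: 130, 110, 90, 70 mm. Origin: centre of its underside; x along its length, y across its width, z up. Starts with its length roughly left-right, up to 0.45 rad off.
- harmonica_90: Harmonica lying flat on the ledge: stainless covers, black plastic between, 90 mm long, 27 mm wide, 22 mm high, a plain box shape, 60 to 130 g give or take a third. The four differ only in length: 130, 110, 90, 70 mm. Origin: centre of its underside; x along its length, y across its width, z up. Starts with its length roughly left-right, up to 0.45 rad off.
- harmonica_70: Harmonica lying flat on the ledge: stainless covers, black plastic between, 70 mm long, 27 mm wide, 22 mm high, a plain box shape, 60 to 130 g give or take a third. The four differ only in length: 130, 110, 90, 70 mm. Origin: centre of its underside; x along its length, y across its width, z up. Starts with its length roughly left-right, up to 0.45 rad off.
- pad_a: One of four alike grey felt pads, 110 x 42 x 2 mm, fixed in a row at 70 mm spacing on a fixed pine strip 150 mm deep, 480 long, 15 high. Pad tops are 17 mm above the ledge. Origin: centre of the pad's underside; x along the pad (across the strip), y along the row, z up. Which letter lies where in the row changes from start to start.
- pad_b: One of four alike grey felt pads, 110 x 42 x 2 mm, fixed in a row at 70 mm spacing on a fixed pine strip 150 mm deep, 480 long, 15 high. Pad tops are 17 mm above the ledge. Origin: centre of the pad's underside; x along the pad (across the strip), y along the row, z up. Which letter lies where in the row changes from start to start.
- pad_c: One of four alike grey felt pads, 110 x 42 x 2 mm, fixed in a row at 70 mm spacing on a fixed pine strip 150 mm deep, 480 long, 15 high. Pad tops are 17 mm above the ledge. Origin: centre of the pad's underside; x along the pad (across the strip), y along the row, z up. Which letter lies where in the row changes from start to start.
- pad_d: One of four alike grey felt pads, 110 x 42 x 2 mm, fixed in a row at 70 mm spacing on a fixed pine strip 150 mm deep, 480 long, 15 high. Pad tops are 17 mm above the ledge. Origin: centre of the pad's underside; x along the pad (across the strip), y along the row, z up. Which letter lies where in the row changes from start to start.
- metronome: A small white plastic metronome with a grey knob on its front and a grey button on top, 40 mm deep, 50 mm along the row, 63 mm high, standing loose (180 g) at one end of the strip, left or right, 95 mm beyond the middle of the nearest pad. Origin: centre of its underside, z up.
- jar: A closed glass jar with a steel twist cap, 44 mm across, 59 mm high, standing loose (200 g) at the other end of the strip, 95 mm beyond the middle of the last pad. Origin: centre of its underside, z up.
Mind the look-alikes: they are no part of the job. Leave any pink or red look-alike of the harmonica_90 alone.

How it is judged (in metres and radians):
At the end, for the whole second after the job is handed in: From the metronome on, the 130, 110, 90 and 70 mm harmonicas rest on the four pads, released and still: middle within 14 mm of the pad's, length within 0.2 rad of the pad's, flat within 0.1 rad, underside within 5 mm of the felt; metronome and jar upright (0.15 rad), moved under 15 mm (((horizontal distance between harmonica_130 and pad_a below 0.014 m and angle between the x axis of harmonica_130 and the x axis of pad_a, either way round below 0.2 rad and z of harmonica_130 in the frame of pad_a between -0.002 and 0.007 m) or (horizontal distance between harmonica_130 and pad_b below 0.014 m and angle between the x axis of harmonica_130 and the x axis of pad_b, either way round below 0.2 rad and z of harmonica_130 in the frame of pad_b between -0.002 and 0.007 m) or (horizontal distance between harmonica_130 and pad_c below 0.014 m and angle between the x axis of harmonica_130 and the x axis of pad_c, either way round below 0.2 rad and z of harmonica_130 in the frame of pad_c between -0.002 and 0.007 m) or (horizontal distance between harmonica_130 and pad_d below 0.014 m and angle between the x axis of harmonica_130 and the x axis of pad_d, either way round below 0.2 rad and z of harmonica_130 in the frame of pad_d between -0.002 and 0.007 m)) and horizontal distance between harmonica_130 and metronome between 0.06 and 0.13 m and angle between each of harmonica_130, harmonica_110, harmonica_90, harmonica_70's own z axis and vertical below 0.1 rad and linear speed of each of harmonica_130, harmonica_110, harmonica_90, harmonica_70 below 0.02 m/s and angular speed of each of harmonica_130, harmonica_110, harmonica_90, harmonica_70 below 0.2 rad/s and ((horizontal distance between harmonica_110 and pad_a below 0.014 m and angle between the x axis of harmonica_110 and the x axis of pad_a, either way round below 0.2 rad and z of harmonica_110 in the frame of pad_a between -0.002 and 0.007 m) or (horizontal distance between harmonica_110 and pad_b below 0.014 m and angle between the x axis of harmonica_110 and the x axis of pad_b, either way round below 0.2 rad and z of harmonica_110 in the frame of pad_b between -0.002 and 0.007 m) or (horizontal distance between harmonica_110 and pad_c below 0.014 m and angle between the x axis of harmonica_110 and the x axis of pad_c, either way round below 0.2 rad and z of harmonica_110 in the frame of pad_c between -0.002 and 0.007 m) or (horizontal distance between harmonica_110 and pad_d below 0.014 m and angle between the x axis of harmonica_110 and the x axis of pad_d, either way round below 0.2 rad and z of harmonica_110 in the frame of pad_d between -0.002 and 0.007 m)) and horizontal distance between harmonica_110 and metronome between 0.13 and 0.2 m and ((horizontal distance between harmonica_90 and pad_a below 0.014 m and angle between the x axis of harmonica_90 and the x axis of pad_a, either way round below 0.2 rad and z of harmonica_90 in the frame of pad_a between -0.002 and 0.007 m) or (horizontal distance between harmonica_90 and pad_b below 0.014 m and angle between the x axis of harmonica_90 and the x axis of pad_b, either way round below 0.2 rad and z of harmonica_90 in the frame of pad_b between -0.002 and 0.007 m) or (horizontal distance between harmonica_90 and pad_c below 0.014 m and angle between the x axis of harmonica_90 and the x axis of pad_c, either way round below 0.2 rad and z of harmonica_90 in the frame of pad_c between -0.002 and 0.007 m) or (horizontal distance between harmonica_90 and pad_d below 0.014 m and angle between the x axis of harmonica_90 and the x axis of pad_d, either way round below 0.2 rad and z of harmonica_90 in the frame of pad_d between -0.002 and 0.007 m)) and horizontal distance between harmonica_90 and metronome between 0.2 and 0.27 m and ((horizontal distance between harmonica_70 and pad_a below 0.014 m and angle between the x axis of harmonica_70 and the x axis of pad_a, either way round below 0.2 rad and z of harmonica_70 in the frame of pad_a between -0.002 and 0.007 m) or (horizontal distance between harmonica_70 and pad_b below 0.014 m and angle between the x axis of harmonica_70 and the x axis of pad_b, either way round below 0.2 rad and z of harmonica_70 in the frame of pad_b between -0.002 and 0.007 m) or (horizontal distance between harmonica_70 and pad_c below 0.014 m and angle between the x axis of harmonica_70 and the x axis of pad_c, either way round below 0.2 rad and z of harmonica_70 in the frame of pad_c between -0.002 and 0.007 m) or (horizontal distance between harmonica_70 and pad_d below 0.014 m and angle between the x axis of harmonica_70 and the x axis of pad_d, either way round below 0.2 rad and z of harmonica_70 in the frame of pad_d between -0.002 and 0.007 m)) and horizontal distance between harmonica_70 and metronome between 0.27 and 0.34 m and distance of each of metronome, jar from where it was at the start of the episode below 0.015 m and angle between each of metronome, jar's own z axis and vertical below 0.15 rad); the robot touches nothing.
It fails at once if the metronome is pushed more than 15 mm or knocked over (distance of metronome from where it was at the start of the episode above 0.015 m or angle between metronome's own z axis and vertical above 0.3 rad).
It fails at once if the jar is pushed more than 15 mm or knocked over (distance of jar from where it was at the start of the episode above 0.015 m or angle between jar's own z axis and vertical above 0.3 rad).
It also fails if it takes over 112 s, if anything falls off the work surface, if the arm or the gripper's body presses on something with over 40 N, if the wrist force passes 120 N, or if a joint passes its speed limit or range.

## Working session

There is one attempt and no reset: what is moved stays moved. The work goes in short steps, each a Python script; the robot and the scene stay as the last script left them, time stands still between calls to the robot, and variables do not carry over. Pictures are saved under pics/ and viewed, at most 14 in all, crops included, and the job is handed in when it is done.

```bash
mkdir -p pics
python3 - <<'E'
from bench import ctrl
import cv2,numpy as np
np.set_printoptions(precision=4,suppress=True)
for n in("scene","side","wrist"):
    cv2.imwrite(f"pics/{n}0.png",ctrl.read_camera(n)); print(n,ctrl.camera_params(n))
print(ctrl.current_eef_rot(),ctrl.current_tool_pos())
E
```

```text
scene {'fx': 494.7527842518419, 'fy': 494.7527842518419, 'cx': 270.8343769813226, 'cy': 203.95931165971766, 'D': array([-0.0399,  0.    ,  0.    ,  0.    ,  0.    ]), 'pose': array([[-0.1413, -0.756 ,  0.6391,  1.2327],
       [ 0.99  , -0.1086,  0.0905,  0.099 ],
       [ 0.001 ,  0.6455,  0.7638,  0.9897],
       [ 0.    ,  0.    ,  0.    ,  1.    ]])}
side {'fx': 464.18317921554205, 'fy': 464.18317921554205, 'cx': 283.5916357608319, 'cy': 203.5643417588094, 'D': array([-0.1151,  0.    ,  0.    ,  0.    ,  0.    ]), 'pose': array([[ 0.9828,  0.1095, -0.1485,  0.2452],
       [-0.1835,  0.6622, -0.7265, -0.8542],
       [ 0.0188,  0.7413,  0.6709,  0.8332],
       [ 0.    ,  0.    ,  0.    ,  1.    ]])}
wrist {'fx': 356.2950988764671, 'fy': 356.2950988764671, 'cx': 282.3638744098755, 'cy': 207.72076887369084, 'D': array([-0.0871,  0.    ,  0.    ,  0.    ,  0.    ]), 'T_tool_cam': array([[ 0.0002,  0.9696,  0.2445,  0.0681],
       [ 1.    , -0.0002, -0.0003, -0.0009],
       [-0.0002,  0.2445, -0.9696, -0.1712],
       [ 0.    ,  0.    ,  0.    ,  1.    ]])}
[[-0.0001  1.     -0.0009]
 [ 1.      0.0001  0.0001]
 [ 0.0001 -0.0009 -1.    ]] [0.6247 0.0001 0.2135]
```

View pics/scene0.png

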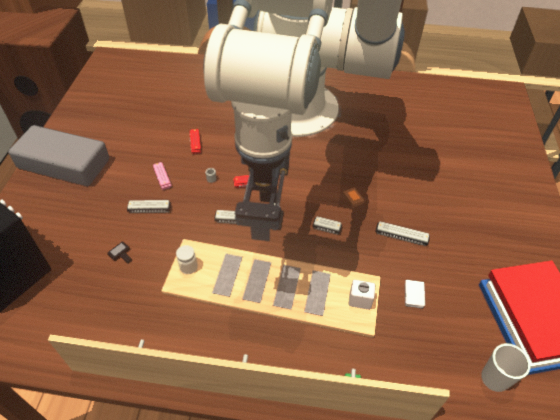

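View pics/side0.png

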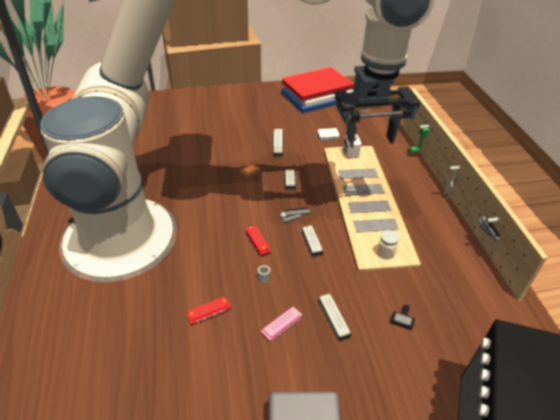

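View pics/wrist0.png

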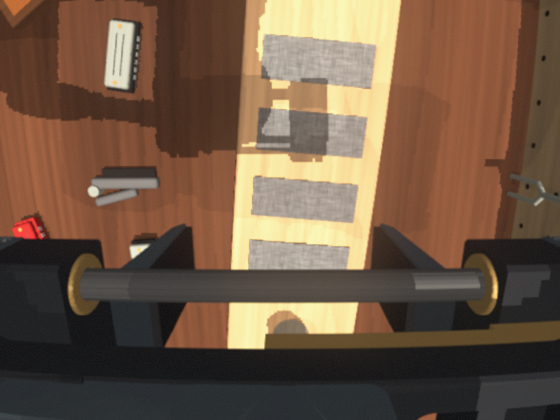

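The scene picture shows harmonicas near (149,206), (228,216), (328,226) and (402,233). The jar is at the left of the strip (187,260) and the metronome at the right (362,292). Next I take a wrist survey from three places, with the scene view cleared.

```bash
cat > h.py <<'E'
from bench import ctrl
import cv2,numpy as np,pickle
np.set_printoptions(precision=4,suppress=True)
R0=np.array([[0,1,0],[1,0,0],[0,0,-1.]])   # tool x -> world y, tool y -> world x
def shot(name):
    T=np.eye(4);T[:3,:3]=ctrl.current_eef_rot();T[:3,3]=ctrl.current_tool_pos()
    im=ctrl.read_camera(name);p=ctrl.camera_params(name)
    return im,p,(T@p["T_tool_cam"] if name=="wrist" else p["pose"])
def rays(px,p,P):
    K=np.array([[p["fx"],0,p["cx"]],[0,p["fy"],p["cy"]],[0,0,1]])
    u=cv2.undistortPoints(np.asarray(px,float).reshape(-1,1,2),K,p["D"])[:,0]
    d=np.c_[u[:,0],-u[:,1],-np.ones(len(u))]@P[:3,:3].T
    return P[:3,3],d
def onplane(px,p,P,z):
    o,d=rays(px,p,P);return o+d*((z-o[2])/d[:,2:])
def cross(o1,d1,o2,d2):
    A=np.c_[d1,-d2];s=np.linalg.lstsq(A,o2-o1,rcond=None)[0]
    a,b=o1+d1*s[0],o2+d2*s[1];return (a+b)/2,np.linalg.norm(a-b)
E
python3 - <<'E'
from h import *
out=[]
for i,(x,y) in enumerate([(0.5,0.08),(0.5,-0.12),(0.5,-0.32)]):
    ctrl.goto([x,y,0.35],R0); ctrl.sleep(0.2)
    out.append(shot("wrist")); cv2.imwrite(f"pics/w{i+1}.png",out[-1][0])
out.append(shot("scene"));cv2.imwrite("pics/scene1.png",out[-1][0])
out.append(shot("side"));cv2.imwrite("pics/side1.png",out[-1][0])
pickle.dump(out,open("s.pkl","wb"));print(ctrl.current_t())
cv2.imwrite("pics/mont.png",cv2.resize(np.vstack([np.hstack([out[0][0],out[1][0]]),np.hstack([out[2][0],out[3][0]])]),(800,600)))
E
```

```text
3.4583
```

View pics/mont.png

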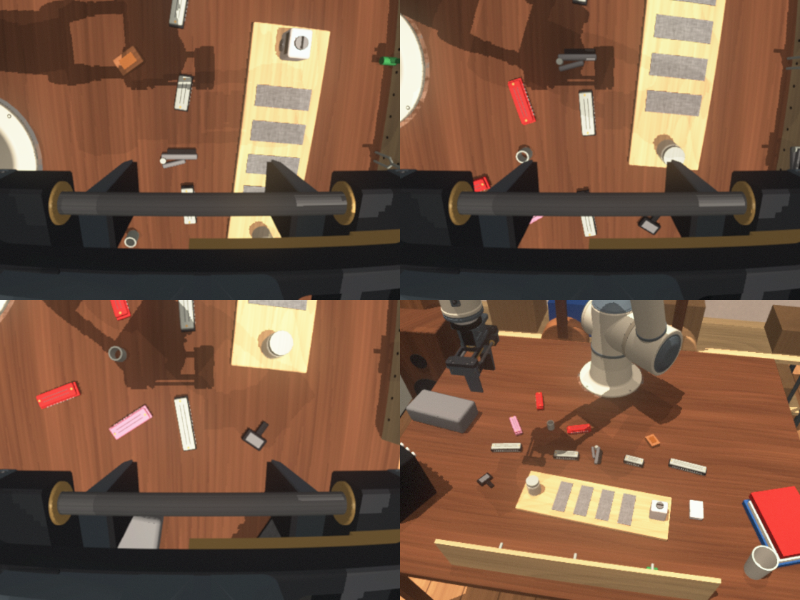

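The scene view at lower right is clear: all four harmonicas and four pads show, and the arm is at the upper left. I'll detect the bright covers and the grey pads in every view.

```bash
cat >> h.py <<'E'
def find(im,lo,hi,amin,amax,k=3):
    hsv=cv2.cvtColor(im,cv2.COLOR_BGR2HSV)
    m=cv2.morphologyEx(cv2.inRange(hsv,lo,hi),cv2.MORPH_CLOSE,np.ones((k,k)))
    m=cv2.morphologyEx(m,cv2.MORPH_OPEN,np.ones((3,3)))
    cs=cv2.findContours(m,cv2.RETR_EXTERNAL,cv2.CHAIN_APPROX_NONE)[0]
    return [cv2.minAreaRect(c) for c in cs if amin<cv2.contourArea(c)<amax]
def rect3(r,p,P,z):
    c=onplane(cv2.boxPoints(r),p,P,z);e=[c[1]-c[0],c[2]-c[1]]
    L=[np.linalg.norm(v) for v in e];i=int(np.argmax(L));v=e[i]
    return c.mean(0),max(L),min(L),np.degrees(np.arctan(v[1]/v[0])) if abs(v[0])>1e-9 else 90.
E
python3 - <<'E'
from h import *
out=pickle.load(open("s.pkl","rb"))
for j,(im,p,P) in enumerate(out):
    print(["w1","w2","w3","scene","side"][j])
    for n,lo,hi,z in[("white",(0,0,140),(180,75,255),.022),("pad",(0,0,60),(180,60,165),.017)]:
        for r in find(im,lo,hi,150,6000):
            c,L,W,a=rect3(r,p,P,z)
            if .045<L<.16 and .01<W<.06: print(n,np.round(r[0]),c[:2],"L %.3f W %.3f a %.1f"%(L,W,a))
E
```

```text
w1
white [250. 226.] [ 0.4507 -0.0049] L 0.074 W 0.026 a 0.0
white [388. 189.] [0.6514 0.0491] L 0.109 W 0.053 a -5.2
white [396. 136.] [0.6572 0.124 ] L 0.108 W 0.041 a -4.9
white [419.  67.] [0.6832 0.2165] L 0.073 W 0.048 a 82.7
pad [ 24. 416.] [ 0.0029 -0.3915] L 0.112 W 0.016 a 7.2
pad [526. 288.] [ 0.895  -0.1136] L 0.080 W 0.058 a -1.5
pad [403. 242.] [ 0.6811 -0.0339] L 0.100 W 0.022 a -42.0
pad [  8. 215.] [0.0721 0.0082] L 0.085 W 0.030 a 78.9
pad [ 28. 169.] [0.1184 0.0793] L 0.121 W 0.025 a -55.2
w2
white [263. 316.] [ 0.4697 -0.3532] L 0.052 W 0.025 a -80.4
white [382. 215.] [ 0.645  -0.1872] L 0.050 W 0.043 a 2.7
white [261. 159.] [ 0.4695 -0.1072] L 0.084 W 0.025 a -85.6
white [382. 144.] [ 0.6394 -0.085 ] L 0.108 W 0.041 a -4.8
pad [400. 241.] [ 0.6788 -0.2308] L 0.088 W 0.018 a -37.6
pad [552. 222.] [ 0.9221 -0.1998] L 0.055 W 0.023 a -78.1
pad [247.  87.] [ 0.4505 -0.0083] L 0.075 W 0.029 a 1.0
w3
white [182. 171.] [ 0.3567 -0.3229] L 0.087 W 0.026 a 30.7
white [258. 173.] [ 0.466  -0.3279] L 0.104 W 0.026 a -80.2
white [345.  78.] [ 0.5837 -0.1971] L 0.049 W 0.035 
[... 703 characters left out ...]
8
white [327. 223.] [0.464  0.1319] L 0.065 W 0.027 a 80.1
white [234. 215.] [ 0.4719 -0.1022] L 0.071 W 0.026 a -81.8
white [148. 204.] [ 0.4677 -0.3277] L 0.104 W 0.027 a -81.8
pad [496. 378.] [0.8062 0.4962] L 0.062 W 0.056 a 49.3
pad [512. 360.] [0.7644 0.5335] L 0.065 W 0.059 a 35.0
side
white [304. 406.] [ 0.363  -0.5108] L 0.123 W 0.051 a -10.3
white [282. 321.] [ 0.3558 -0.3272] L 0.082 W 0.023 a 31.7
white [335. 315.] [ 0.4659 -0.3291] L 0.109 W 0.028 a -82.1
white [364. 172.] [0.6744 0.1164] L 0.070 W 0.042 a -8.9
white [278. 140.] [0.4596 0.3131] L 0.125 W 0.029 a 79.6
pad [488. 229.] [ 0.9245 -0.1516] L 0.088 W 0.039 a 84.7
pad [295. 213.] [ 0.4477 -0.0106] L 0.076 W 0.037 a 16.3
```

Lengths identify the four. The 110 is at (0.466,-0.328), the 90 at (0.470,-0.106), the 70 at (0.464,0.132) and the 130 at (0.464,0.317). The metronome end is +y. Next I check heights across two views, then take a close look at each harmonica.

```bash
python3 - <<'E'
from h import *
out=pickle.load(open("s.pkl","rb"));S=out[3]
def x2(pa,A,pb,B):
    oa,da=rays([pa],*A[1:]);ob,db=rays([pb],*B[1:]);return cross(oa,da[0],ob,db[0])
def best(I,exp,z,lo=(0,0,85),hi=(180,90,255),tol=.04):
    c=[(np.linalg.norm(rect3(r,I[1],I[2],z)[0][:2]-exp),r) for r in find(I[0],lo,hi,150,9000)]
    c=[t for t in c if t[0]<tol];return min(c,key=lambda t:t[0])[1] if c else None
PL,PH=(0,0,140),(180,75,255)
for k,w,e in[("p1",0,(.66,.124)),("p2",0,(.654,.052)),("p4",1,(.642,-.085))]:
    a,b=best(S,e,.017,PL,PH),best(out[w],e,.017,PL,PH)
    print(k,*x2(a[0],S,b[0],out[w]))
H={}
for n,e in[("90",(.47,-.106)),("110",(.466,-.328)),("70",(.464,.132)),("130",(.464,.317))][::-1]:
    ctrl.goto([e[0],e[1]-.1,.22],R0);ctrl.sleep(.2);I=shot("wrist");cv2.imwrite(f"pics/h{n}.png",I[0])
    b=best(I,e,.022);a=best(S,e,.022)
    if b is None: print(n,"none");continue
    H[n]=rect3(b,I[1],I[2],.022);print(n,b[0],b[1],*H[n],"scene",rect3(a,S[1],S[2],.022),"X",*x2(a[0],S,b[0],I))
pickle.dump(H,open("H.pkl","wb"));print(ctrl.current_t())
E
python3 -c "
import cv2,numpy as np
i=[cv2.imread(f'pics/h{n}.png') for n in('130','110','90','70')]
cv2.imwrite('pics/hm.png',cv2.resize(np.vstack([np.hstack(i[:2]),np.hstack(i[2:])]),(800,600)))"
```

```text
p1 [0.659  0.1234 0.014 ] 0.0006472853552849335
p2 [0.6531 0.051  0.0153] 0.005703543812438163
p4 [ 0.6414 -0.0861  0.0133] 0.0010944866160224806
130 (281.44073486328125, 82.98987579345703) (29.331666946411133, 129.66038513183594) [0.4624 0.3177 0.022 ] 0.12506210758521102 0.028281593428112924 79.52068989105449 scene (array([0.4694, 0.3159, 0.022 ]), np.float64(0.12832234613534962), np.float64(0.04165524860406668), np.float64(79.18838467485963)) X [0.4626 0.3193 0.0129] 0.0015523664249547798
70 (282.92840576171875, 86.62028503417969) (29.16500473022461, 67.89571380615234) [0.4636 0.1317 0.022 ] 0.06545097340400421 0.0285121353423825 80.44621018876958 scene (array([0.4703, 0.1308, 0.022 ]), np.float64(0.06771320110462108), np.float64(0.03989818216029132), np.float64(80.05601762897521)) X [0.4638 0.132  0.0136] 0.0015495072740000222
110 (283.4624938964844, 85.8590087890625) (111.33216094970703, 29.150476455688477) [ 0.4669 -0.3285  0.022 ] 0.10753279486485612 0.02824449402266821 -79.99638044072051 scene (array([ 0.4741, -0.3257,  0.022 ]), np.float64(0.10904491732376104), np.float64(0.04036676564763103), np.float64(-81.8398354173822)) X [ 0.4674 -0.3279  0.0143] 0.0027723967957572968
90 (283.2309875488281, 84.7334976196289) (88.8450698852539, 28.712560653686523) [ 0.4704 -0.1071  0.022 ] 0.08555211568242915 0.02791836132537516 -85.4130480464441 scene (array([ 0.4777, -0.1062,  0.022 ]), np.float64(0.08697617516894604), np.float64(0.04096811713295656), np.float64(-85.70956189324251)) X [ 0.4708 -0.1068  0.0135] 0.002376741429339165
9.7917
```

View pics/hm.png

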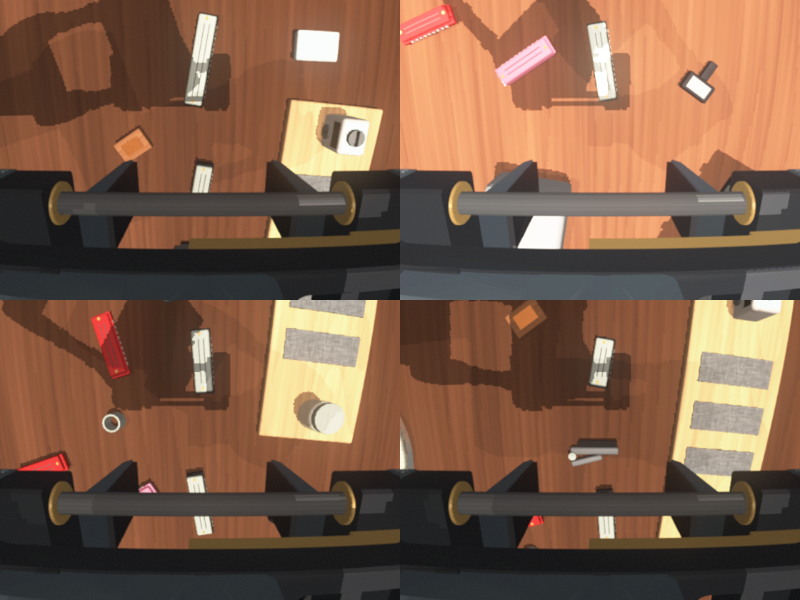

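The composite shows each harmonica at the top centre of its close look, at about (200,60) per tile. Lengths are confirmed, and the cover top is about 20 mm above the table from the tight masks. Triangulated pad centres 1 and 4 lie 0.210 m apart, as they must. Now I pick and place the 130.

```bash
cat >> h.py <<'E'
PA,PB=np.array([.659,.1234]),np.array([.6414,-.0861]); PYAW=-4.8
SLOT={"130":0,"110":1,"90":2,"70":3}
def rot(deg):
    t=np.radians(deg);c,s=np.cos(t),np.sin(t);return np.array([[c,s,0],[s,-c,0],[0,0,-1.]])
def pickplace(n):
    c,L,W,a=pickle.load(open("H.pkl","rb"))[n];R=rot(a%180)
    ctrl.goto([c[0],c[1],.10],R);ctrl.command_gripper(.62)
    hit=ctrl.move_l([c[0],c[1],.006],vel=.06,contact_N=6);z0=ctrl.current_tool_pos()[2]
    ctrl.command_gripper(0);print(n,"pick",hit,z0,"grip",ctrl.current_grip_width()*91,ctrl.current_grasp_force())
    ctrl.move_l([c[0],c[1],.16],vel=.2);print("held",ctrl.current_grip_width()*91)
    x,y=PA+(PB-PA)*SLOT[n]/3
    ctrl.goto([x,y,.13],rot(PYAW))
    ctrl.move_l([x,y,z0+.030],vel=.12)
    hit=ctrl.move_l([x,y,z0+.0125],vel=.025,contact_N=4);z1=ctrl.current_tool_pos()[2]
    print("place",hit,"dz",z1-z0,ctrl.current_tool_pos(),ctrl.current_grip_width()*91)
    ctrl.command_gripper(.5);ctrl.move_l([x,y,.16],vel=.15);print("t",ctrl.current_t())
def check(n):
    x,y=PA+(PB-PA)*SLOT[n]/3
    ctrl.goto([x-.10,y,.22],rot(PYAW));ctrl.sleep(.2);I=shot("wrist");cv2.imwrite(f"pics/c{n}.png",I[0])
E
python3 - <<'E'
from h import *
pickplace("130");check("130")
E
```

```text
130 pick False 0.00630169191050221 grip 26.83832282108488 29.99979794025421
held 26.57984401442344
place True dz 0.016300829894948295 [0.659  0.1234 0.0226] 26.718914477099762
t 19.7333
```

View pics/c130.png

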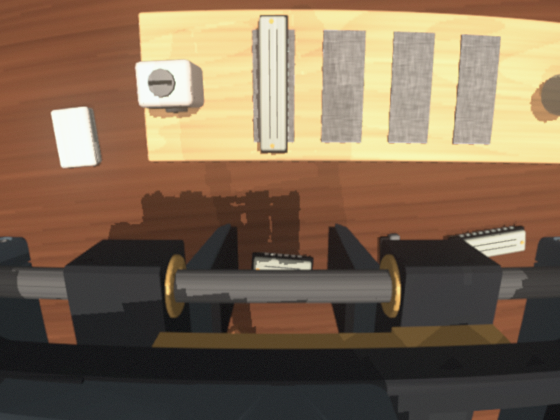

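The 130 sits centred on its pad at (273,84), with the metronome untouched beside it at (170,85). The other three follow.

Run:
```python
from h import *
for n in("110","90","70"): pickplace(n)
x,y=PA+(PB-PA)*.5
ctrl.goto([x-.13,y,.28],rot(PYAW));ctrl.sleep(.3);I=shot("wrist");cv2.imwrite("pics/end.png",I[0])
z=.017+.022
for k in range(4):
    e=PA+(PB-PA)*k/3
    for r in find(I[0],(0,0,165),(180,60,255),150,9000):
        c,L,W,a=rect3(r,*I[1:],z)
        if np.linalg.norm(c[:2]-e)<.02: print(k,c[:2]-e,"L %.3f W %.3f a %.1f"%(L,W,a))
```

```text
110 pick False 0.006294517808141276 grip 26.655132155748728 29.981987178325653
held 26.533058576856995
place True dz 0.01627789756630757 [0.6531 0.0535 0.0226] 26.688747222668407
t 31.7667
90 pick False 0.006262403428189067 grip 26.828265869887414 30.000270903110504
held 26.887114609420696
place True dz 0.016280664708954923 [ 0.6472 -0.0163  0.0225] 26.480233082297005
t 42.05
70 pick False 0.006279509061370838 grip 27.035494912120825 30.000042021274567
held 26.29429877690531
place True dz 0.01626440298081099 [ 0.6414 -0.0861  0.0225] 26.47574499320614
t 50.925
0 [-0.0004  0.0012] L 0.123 W 0.025 a -4.9
1 [-0.0002 -0.002 ] L 0.102 W 0.038 a -4.1
2 [0.0031 0.0009] L 0.089 W 0.038 a -3.8
3 [0.0084 0.0036] L 0.079 W 0.038 a -2.2
```

View pics/end.png

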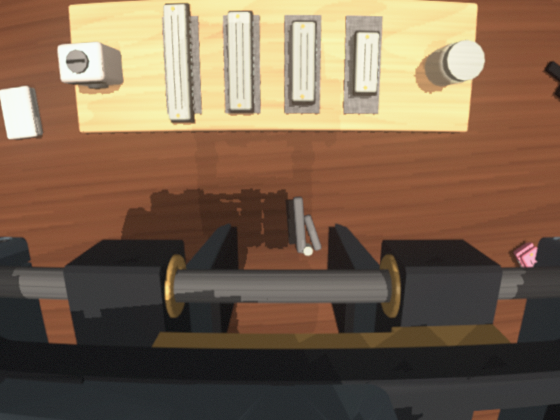

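All four lie centred on their pads, in order from the metronome at (85,62) to the jar at (460,62). The harmonica middles are at (178,62), (240,62), (303,62) and (367,62), a few millimetres from the pad middles at most. I'm handing the job in.

```bash
python3 -c "
from bench import ctrl
print(ctrl.sign_off(),ctrl.current_t())"
```

```text
the job is handed in; nothing more can be done
the job is handed in; nothing more can be done
```

The job is handed in: the 130, 110, 90 and 70 mm harmonicas lie released on their pads in order from the metronome to the jar, within a few millimetres of centre in the last picture, with both end pieces still standing; the hand-in returned no verdict.

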